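Start a take and give the tap mark

ROBOT

A 6-joint arm with a two-finger parallel gripper is mounted at the origin on the work surface. World frame = base frame: x ahead of the robot, y to its left, z up, the work surface at z = 0. Lengths are in m, angles in degrees, forces in N, time in s.
With the tool pointing down it reaches from about 0.375 to 0.825 m from the base axis. Payload 5.5 kg.
Tool frame: the origin (TCP) lies at the very end of the fingers, on their centre line; the grasp point (between the pads) lies 19 mm behind it (tcp_to_grasp is the z of the grasp point in the tool frame, in m); z points along the fingers, y is the direction in which the jaws open and shut (so a half turn about z gives the same grasp; the last joint's range is limited). The gripper opens to 85 mm and grips with 20 to 120 N. Pads are 22 mm wide; open, the fingers measure 114 mm over their backs; the gripper's body (76 mm by 85 mm) begins 54 mm behind the grasp point. The pads swing forward as they close: fully open they stand 13 mm farther back than shut.
Start: joints at [68.583, 17.962, -2.699, 69.339, 0, 90], TCP at [0.219, 0.559, 0.231] pointing down, gripper open.
Joint ranges: [-152.73, 152.73], [-39.44, 99.34], [-58.76, 71.6], [-118.89, 123.64], [-81.53, 83.1], [-180, 180]. Speed limits (degrees/s): [136.94, 136.94, 172.46, 180, 180, 180].

INTERFACE

Orientations are given as [roll, pitch, yaw] about the fixed x, y, z axes, in that order (R = Rz(yaw) Ry(pitch) Rx(roll)).
In Python, from cell import get_obs, get_image, calibration, sign_off, tcp_to_grasp gives the robot as it stands.
- The arm moves only by the tool send_rows, never from a script. Its argument "steps" is text: rows parted by semicolons, each of 5 numbers parted by spaces: the shift along the tool's x, y, z in m, then the turn about the tool's z in rad, then the closure, from -1 (fully open) to 1 (shut). In form: tx ty tz yaw jaw; .... A call has 1 to 5 rows; each row shifts and turns the commanded pose from where the row before left it, along the tool's axes as they then stand; what a row does not reach is not made up. A row lasts 1/12 s, in which the tool goes at most 41.7 mm and 7.16 degrees, less where a joint would pass 70% of its speed; a pose out of reach is approached as far as the arm can. A call is refused whole if a number of a shift passes 0.0417 or a number of a turn 0.125, either way. A call with a gripper value outside its range is refused whole. The fingers move at their own pace and stop on an object; the grip force is fixed at half the most. Time passes only in rows, so rows that do not move let the fingers close. It gives the time, the measured TCP pose, the force and the opening at its end, in the units of the state.
- get_obs(): the state, without advancing time (a new reading comes with each control period).
- get_image(name): name is "scene" or "top"; returns (picture, depth): 400x640x3 uint8, red, green, blue; 400x640 float32, m along the optical axis (not along the pixel's ray), 0 where there is no reading.
- calibration(name): a dict with "intrinsics" (3x3 intrinsics, pixels), "R" (3x3) and "t" (3): a world point X has camera coordinates R X + t. Camera axes: x right, y down, z forward; pixel columns grow to the right and rows downward; lengths in m; the calibration is good to about 2 mm. A picture is of the moment at which its call begins. calibration takes no time and is no camera call.
- sign_off(): hands the job in, once; it reports no verdict.
The state is a dict: "time_s": time; "joint_positions": joint angles; "joint_vel": joint speeds; "tau": joint torques, N m; "eef_pos": TCP position; "tool_rot": TCP orientation; "force": force on the tool from outside, world axes, zero at the start; "wrist_torque": the same for the moment, N m; "finger_gap": finger opening in m.
Only numpy, scipy, OpenCV 4.12 (cv2) and the standard library are available. Lean on these libraries where they do the work, as an engineer would, in place of code of your own. Each camera call takes 0.05 s, during which the arm holds its last target. There are 200 camera calls.

TASK

Start a take and mark it: with the fingertips press the large round record key on the desk recorder right down and let it spring back, leaving the square keys alone. Then lightly touch the top of the thick studio microphone that hangs in the ring cradle, so that it dips a little in its elastic bands without being driven down to its stop, and withdraw. Grasp or lift nothing, do not touch the other two microphones, and leave everything else standing where it is.

Things in the scene. Friction and masses are not known exactly. Their poses are not given: they have to be found in the camera images.
- recorder: Black desk recorder, fixed: a flat box 140 (x) x 280 (y) x 45 mm high; origin at the centre of its underside, y along the row of keys. Five white keys stand in one row along its middle, 54 mm apart (at y = -108, -54, 0, 54, 108 mm in its frame), each in a 44 x 46 mm bezel 4 mm thick. One key is round and large, the other four are square and smaller; which of the five places holds the round one varies.
- record_top (a point): Centre of the top face of the round record key (36 mm diameter, flat, level); at rest it is 63 mm above the table, 14 mm proud of its bezel. It moves down with the key.
- record (a joint): Travel of the round record key in m: 0 = up, 0.006 = right down. A spring returns it: it starts to give at about 1.5 N and is fully down at about 5 N.
- key_a (a joint): Travel of a square key in m (0 = up, 0.006 = down, same spring). Its cap is 24 x 24 mm, its top 63 mm above the table. Not to be pressed.
- key_b (a joint): Travel of a square key in m (0 = up, 0.006 = down, same spring). Its cap is 24 x 24 mm, its top 63 mm above the table. Not to be pressed.
- key_c (a joint): Travel of a square key in m (0 = up, 0.006 = down, same spring). Its cap is 24 x 24 mm, its top 63 mm above the table. Not to be pressed.
- key_d (a joint): Travel of a square key in m (0 = up, 0.006 = down, same spring). Its cap is 24 x 24 mm, its top 63 mm above the table. Not to be pressed.
- key_a_top (a point): Centre of the top face of that square key.
- key_b_top (a point): Centre of the top face of that square key.
- key_c_top (a point): Centre of the top face of that square key.
- key_d_top (a point): Centre of the top face of that square key.
- stand: Desk stand of the thick studio microphone, loose on the table: round steel foot 100 mm in diameter and 16 mm thick, short post, fork and a horizontal ring cradle (about 98 mm outside diameter, 115 mm above the table) with elastic bands to the microphone. Origin at the centre of the foot's underside, z up; 1.5 to 2.1 kg with the microphone.
- mic_top (a point): Centre of the top of the thick studio microphone: an upright cylinder 52 mm in diameter with a bevelled grille head whose top is nearly flat over about 36 mm, on the stand's axis, 205 mm above the table at rest. It is 90 mm above the ring cradle, open to the touch from above. It moves down with the microphone.
- studio_mic (a joint): Dip of the thick studio microphone in its elastic bands, in m: 0 = at rest, 0.020 = down on its stop. It goes straight down; it starts to give at about 1.6 N, needs about 0.3 N more for each mm (about 4.6 N at 10 mm) and comes back up by itself.
- ball_mic: Another microphone, with a ball-shaped grille of 52 mm diameter, on a loose stand with a round foot 100 mm in diameter; 180 mm high. Origin at the centre of the foot's underside. Not to be touched.
- pencil_mic: Another microphone, a thin upright pencil type 21 mm in diameter, on a loose stand with a round foot 100 mm in diameter; 184 mm high. Origin at the centre of the foot's underside. Not to be touched.
- mug: White mug, 76 mm in diameter, 90 mm high, handle towards its +y; origin at the centre of its underside.
- tape_roll: Roll of paper tape lying flat, 100 mm in diameter, 24 mm high; origin at the centre of its underside.
- harmonica: Harmonica lying flat, 100 (x) x 26 x 22 mm; origin at the centre of its underside.
- metronome: Wooden metronome with a 80 x 80 mm foot, tapering, 142 mm high; origin at the centre of its underside.
- plectrum_tin: Small round tin, 56 mm in diameter, 24 mm high; origin at the centre of its underside.

How it is judged:
By the outcome, as a careful person would: the job done as asked, in the order asked, and still so for the second after the job is handed in, with the robot touching nothing.
It also fails if it takes over 45 s, if anything falls off the work surface, if the arm or the gripper's body presses on something with over 40 N, if the wrist force passes 120 N, or if a joint passes its speed limit or range.

## Working session

There is one attempt and no reset: what is moved stays moved. The work goes in short steps, Python scripts to look and compute and a tool call to move; the robot and the scene stay as the last step left them, time stands still between calls to the robot, and variables do not carry over. Pictures are saved under pics/ and viewed, on a budget of 10 in all, crops included, one or two more only if the job needs it, and the job is handed in when it is done.

Besides the shell and the picture viewer there is one more tool, called after "Request:" as name(argument=value, ...), one argument or row to a line, values as JSON. send_rows: Moves the arm, as the interface text tells. Its arguments: {"type":"object","properties":{"steps":{"type":"string"}},"required":["steps"]}

```bash
mkdir -p pics; python3 - <<'E'
from cell import *
import cv2,numpy as np
for n in("scene","top"):
    im,d=get_image(n); cv2.imwrite(f"pics/{n}0.png",im[:,:,::-1]); np.savez(f"{n}0.npz",im=im,d=d)
    c=calibration(n); print(n,c["intrinsics"].round(1).tolist(),(-c["R"].T@c["t"]).round(3),c["R"][2].round(3))
print(get_obs())
E
```

```text
scene [[505.2, 0.0, 318.6], [0.0, 505.2, 205.6], [0.0, 0.0, 1.0]] [1.245 0.863 1.148] [-0.434 -0.589 -0.682]
top [[370.6, 0.0, 319.5], [0.0, 370.6, 202.2], [0.0, 0.0, 1.0]] [ 0.517 -0.049  1.048] [ 0.086  0.027 -0.996]
{'time_s': 0.1, 'joint_positions': array([ 6.85836089e+01,  1.79988508e+01, -2.74692498e+00,  6.93376811e+01,
        1.87941901e-03,  9.00010412e+01]), 'joint_vel': array([ 0.0537726 , -0.02768967,  0.18673318,  0.08056403,  0.07601823,
        0.01469135]), 'tau': array([-1.55745856e-04, -5.40768099e+01,  3.40540123e+01,  1.12531468e-02,
        6.60270302e-05, -3.39975962e-06]), 'eef_pos': array([0.21889806, 0.55812173, 0.23054628]), 'tool_rot': array([-1.79916543e+02, -1.87790035e-03,  1.58582565e+02]), 'force': array([-0.43970419,  0.70561446, -0.30170872]), 'wrist_torque': array([-0.07387446, -0.02011664,  0.02188169]), 'finger_gap': 0.0851767808402543}
```

View pics/top0.png

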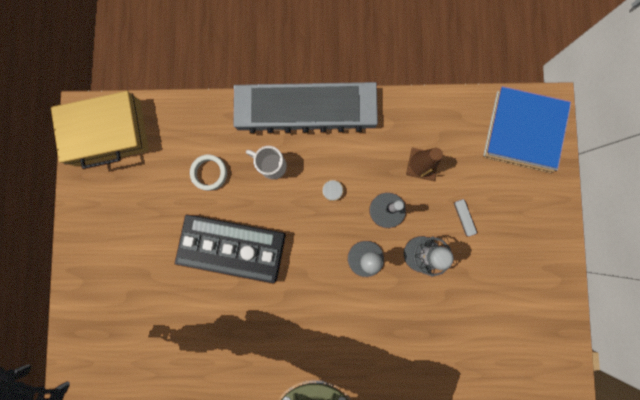

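View pics/scene0.png

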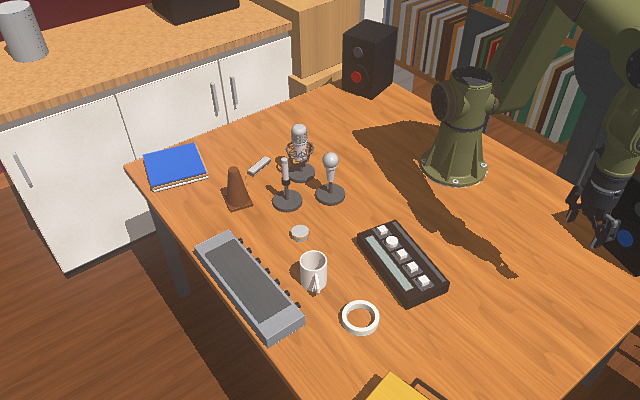

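Top view: the recorder's round key is at about (247,253), fourth from the left. The studio mic head is at about (440,258), the ball mic at (371,262) and the pencil mic at (397,207). The scene view agrees: round key at (392,242), studio mic head at (299,132).

```bash
cat >h.py <<'E'
import numpy as np,cv2
from cell import *
def ray(n,u,v,z):
    c=calibration(n);C=-c["R"].T@c["t"];d=c["R"].T@np.linalg.inv(c["intrinsics"])@[u,v,1]
    return C+d*(z-C[2])/d[2]
def cloud(n,d):
    c=calibration(n);v,u=np.mgrid[:400,:640];K=c["intrinsics"]
    P=np.stack([(u-K[0,2])/K[0,0]*d,(v-K[1,2])/K[1,1]*d,d],-1)
    return (P-c["t"])@c["R"]
E
python3 - <<'E'
from h import *
np.set_printoptions(precision=4,suppress=True)
for n in("top","scene"):
    f=np.load(n+"0.npz");im,d=f["im"],f["d"];P=cloud(n,d);ok=d>0
    m=(im.min(2)>150)&ok&(abs(P[...,2]-.063)<.012)
    k,_,st,ce=cv2.connectedComponentsWithStats(m.astype(np.uint8))
    for i in range(1,k):
        if st[i,4]>20: print(n,"key",st[i],ce[i],ray(n,*ce[i],.063))
    m=ok&(P[...,2]>.13)&(P[...,2]<.25)&(P[...,0]>.3)&(P[...,0]<.8)&(P[...,1]<.2)&(P[...,1]>-.6)
    k,l,st,ce=cv2.connectedComponentsWithStats(m.astype(np.uint8))
    for i in range(1,k):
        if st[i,4]>20:
            Q=P[l==i];zt=np.percentile(Q[:,2],95);t=Q[Q[:,2]>zt-.012]
            print(n,"mic",st[i],ce[i],"ztop",zt,"top mid",(t.max(0)+t.min(0))/2,t.max(0)-t.min(0))
E
```

```text
top key [183 236  10  11  84] [187.6905 241.0238] [0.501  0.3316 0.063 ]
top key [202 240  11  11  85] [207.1765 244.8   ] [0.4907 0.2789 0.063 ]
top key [222 244  10  10  83] [226.8313 248.5422] [0.4805 0.226  0.063 ]
top key [240 246  14  14 145] [246.5862 252.4828] [0.4698 0.1731 0.063 ]
top key [262 251  10  11  86] [266.3605 256.2558] [0.4596 0.1203 0.063 ]
top mic [428 148  15  14 168] [435.0714 154.375 ] ztop 0.14413556785865003 top mid [ 0.7109 -0.3104  0.1392] [0.0314 0.0332 0.014 ]
top mic [391 201  13  11  99] [396.7071 205.8889] ztop 0.18607896682318517 top mid [ 0.5832 -0.2083  0.1815] [0.0189 0.0213 0.0141]
top mic [425 247  29  23 527] [438.7799 257.7913] ztop 0.2062785515698392 top mid [ 0.4613 -0.3007  0.2013] [0.0492 0.0495 0.0138]
top mic [361 252  21  22 376] [371.  262.5] ztop 0.17994398802235353 top mid [ 0.4488 -0.1449  0.1755] [0.0419 0.0444 0.0151]
scene key [364   7  20  11  87] [373.2069  12.092 ] [-0.5866 -1.1024  0.063 ]
scene key [220  43  71  29 362] [254.7182  57.7873] [ 0.1852 -1.0516  0.063 ]
scene key [118  67 101  41 531] [168.3898  87.3427] [ 0.61
[... 530 characters left out ...]
0.1584 0.063 ]
scene key [307 273   8   7  33] [309.4242 276.0606] [0.7449 0.1361 0.063 ]
scene key [418 275  12  11  78] [423.7692 279.8333] [0.5069 0.3361 0.063 ]
scene mic [291 124  16  27 347] [298.804  135.7666] ztop 0.20589574252336626 top mid [ 0.4662 -0.2952  0.202 ] [0.0494 0.0481 0.0156]
scene mic [322 152  17  18 230] [330.0826 160.5565] ztop 0.17883315816345563 top mid [ 0.4566 -0.1406  0.1748] [0.0392 0.0413 0.0156]
scene mic [281 157   8  19 114] [284.2456 165.4035] ztop 0.18562657699780621 top mid [ 0.5888 -0.2069  0.1816] [0.0212 0.0245 0.0154]
scene mic [228 166  11  10  88] [233.0455 170.6364] ztop 0.14455307313117616 top mid [ 0.7191 -0.3066  0.14  ] [0.0329 0.0382 0.0132]
```

Request:
send_rows(
  steps="-0.0313 -0.022 0 0 1; -0.0313 -0.022 0 0 1; -0.0313 -0.022 0 0 1; -0.0313 -0.022 0 0 1; -0.0313 -0.022 0 0 1",
)

```text
time_s: 0.52
eef_pos: [0.325, 0.3973, 0.2309]
tool_rot: [-180.0, -0.0, 158.6]
force: [0.9, -0.2, -0.1]
finger_gap: 0.0255
```

Request:
send_rows(
  steps="-0.0313 -0.022 0 0 1; -0.0313 -0.022 0 0 1; -0.0313 -0.022 0 0 1; -0.0313 -0.022 0 0 1; -0.0313 -0.022 0 0 1",
)

```text
time_s: 0.93
eef_pos: [0.4306, 0.2376, 0.2311]
tool_rot: [-180.0, -0.0, 158.6]
force: [-0.1, 0.2, -0.5]
finger_gap: -0.0001
```

Request:
send_rows(
  steps="-0.0313 -0.022 0 0 1; -0.0313 -0.022 0 0 1; 0 0 0 0 1; 0 0 0 0 1; 0 0 0 0 1",
)

```text
time_s: 1.35
eef_pos: [0.472, 0.1756, 0.2309]
tool_rot: [-180.0, -0.1, 158.5]
force: [0.4, 0.1, 0.4]
finger_gap: 0.0
```

Request:
send_rows(
  steps="0 0 0.036 0 1; 0 0 0.036 0 1; 0 0 0.036 0 1; 0 0 0.036 0 1; 0 0 0.005 0 1",
)

```text
time_s: 1.77
eef_pos: [0.467, 0.1755, 0.0769]
tool_rot: [-179.7, -0.4, 158.7]
force: [-1.8, 0.5, -0.5]
finger_gap: 0.0001
```

Request:
send_rows(
  steps="0 0 0 0 1; 0 0 0 0 1; 0 0 0 0 1",
)

```text
time_s: 2.02
eef_pos: [0.4739, 0.1769, 0.0846]
tool_rot: [179.9, 0.1, 158.6]
force: [1.2, -0.4, 0.9]
finger_gap: -0.0
```

```bash
python3 - <<'E'
from h import *
a,_=get_image("top");b,_=get_image("scene")
f=lambda i,u,v:cv2.resize(i[v-45:v+45,u-45:u+45,::-1],(400,400),interpolation=cv2.INTER_CUBIC)
cv2.imwrite("pics/k1.png",np.hstack([f(a,247,253),f(b,392,242)]))
p=get_obs()["eef_pos"];print(p)
for n in("top","scene"):
    c=calibration(n);q=c["intrinsics"]@(c["R"]@p+c["t"]);print(n,q[:2]/q[2])
E
```

```text
[0.47411177 0.17659974 0.08457263]
top [243.38245775 251.22600726]
scene [392.81353874 235.25381811]
```

View pics/k1.png

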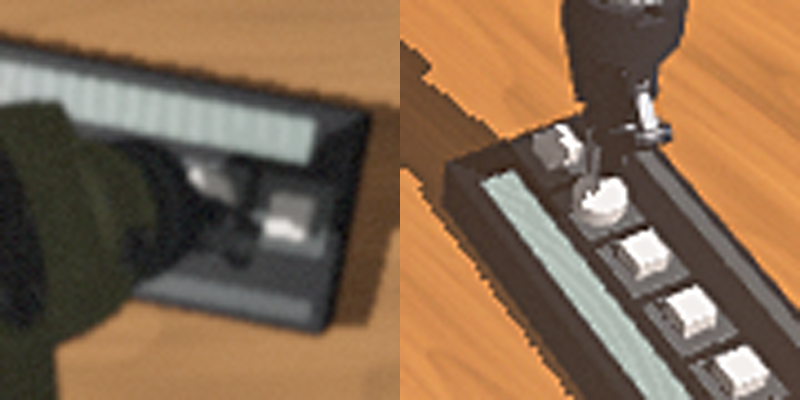

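The right half of the crop shows the fingertips at (597,180), just above the round key's cap at (600,195). Pressing slowly.

Request:
send_rows(
  steps="0 0 0.005 0 1; 0 0 0.005 0 1; 0 0 0.004 0 1; 0 0 0.004 0 1; 0 0 0.002 0 1",
)

```text
time_s: 2.53
eef_pos: [0.4721, 0.1755, 0.0616]
tool_rot: [-180.0, -0.0, 158.6]
force: [-0.9, -0.7, 1.8]
finger_gap: -0.0001
```

Request:
send_rows(
  steps="0 0 0.002 0 1; 0 0 0.002 0 1; 0 0 0.001 0 1; 0 0 0.001 0 1; 0 0 0.001 0 1",
)

```text
time_s: 2.95
eef_pos: [0.4722, 0.1755, 0.0566]
tool_rot: [-180.0, 0.0, 158.6]
force: [-8.1, -3.6, 28.3]
finger_gap: -0.0
```

Request:
send_rows(
  steps="0 0 0 0 1; 0 0 0 0 1",
)

```text
time_s: 3.12
eef_pos: [0.4722, 0.1755, 0.0568]
tool_rot: [180.0, 0.0, 158.6]
force: [-6.8, -2.2, 17.9]
finger_gap: 0.0001
```

Reached 6 mm of travel against the stop (28 N peak). Release and rise.

Request:
send_rows(
  steps="0 0 -0.008 0 1; 0 0 -0.015 0 1; 0 0 -0.03 0 1; 0 0 -0.035 0 1; 0 0 -0.035 0 1",
)

```text
time_s: 3.53
eef_pos: [0.4716, 0.1754, 0.1791]
tool_rot: [-179.9, -0.1, 158.6]
force: [2.0, -0.5, -0.2]
finger_gap: -0.0001
```

Request:
send_rows(
  steps="0 0 -0.035 0 1; 0 0 -0.035 0 1; 0 0 -0.025 0 1; 0 0 0 0 1; 0 0 0 0 1",
)

```text
time_s: 3.95
eef_pos: [0.4735, 0.1761, 0.2747]
tool_rot: [179.9, 0.2, 158.6]
force: [0.4, 0.2, -0.1]
finger_gap: 0.0002
```

```bash
python3 - <<'E'
from h import *
o=get_obs();print(o["eef_pos"],o["force"])
b,d=get_image("scene");P=cloud("scene",d)
for u,v in((382,228),(391,239),(402,252),(412,265),(423,279)):print(np.median(P[v-1:v+2,u-1:u+2,2]).round(4))
cv2.imwrite("pics/s2.png",b[:,:,::-1])
E
```

```text
[0.47351437 0.1760937  0.27474141] [ 0.39334074  0.16795516 -0.13263743]
0.0651
0.0635
0.0609
0.0632
0.0638
```

View pics/s2.png

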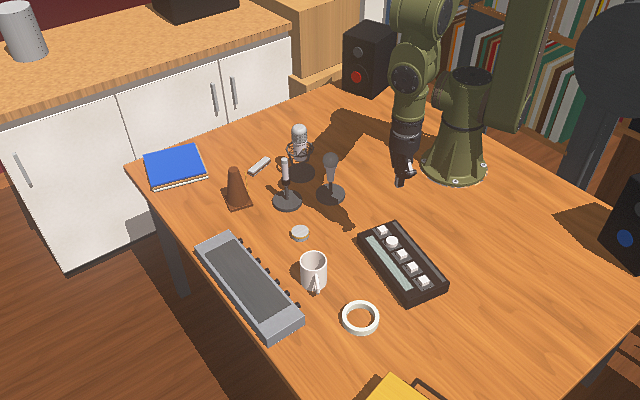

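The record key at (391,240) is back up at about 63 mm, nothing else has moved, and the arm is clear. Next, over to the studio mic at height.

Request:
send_rows(
  steps="-0.0138 -0.037 0 0 1; -0.0138 -0.037 0 0 1; -0.0138 -0.037 0 0 1; -0.0138 -0.037 0 0 1; -0.0138 -0.037 0 0 1",
)

```text
time_s: 4.42
eef_pos: [0.4676, -0.0233, 0.2713]
tool_rot: [-179.9, -0.2, 158.6]
force: [0.8, 0.0, -0.1]
finger_gap: -0.0
```

Request:
send_rows(
  steps="-0.0138 -0.037 0 0 1; -0.0138 -0.037 0 0 1; -0.0138 -0.037 0 0 1; -0.0138 -0.037 0 0 1; -0.0138 -0.037 0 0 1",
)

```text
time_s: 4.83
eef_pos: [0.4643, -0.2207, 0.2712]
tool_rot: [180.0, -0.2, 158.6]
force: [1.1, -0.5, -0.1]
finger_gap: -0.0
```

Request:
send_rows(
  steps="-0.0138 -0.037 0 0 1; -0.0138 -0.037 0 0 1; 0 0 0.01 0 1; 0 0 0.01 0 1; 0 0 0.01 0 1",
)

```text
time_s: 5.25
eef_pos: [0.4634, -0.2975, 0.2407]
tool_rot: [179.9, -0.2, 158.5]
force: [-0.5, -0.2, 0.2]
finger_gap: 0.0001
```

Request:
send_rows(
  steps="0 0 0.01 0 1; 0 0 0.01 0 1; 0 0 0 0 1; 0 0 0 0 1; 0 0 0 0 1",
)

```text
time_s: 5.67
eef_pos: [0.4647, -0.2976, 0.2237]
tool_rot: [-180.0, 0.0, 158.6]
force: [-0.8, -0.9, 1.0]
finger_gap: 0.0001
```

```bash
python3 - <<'E'
from h import *
a,_=get_image("top");b,_=get_image("scene")
f=lambda i,u,v:cv2.resize(i[v-45:v+45,u-45:u+45,::-1],(400,400),interpolation=cv2.INTER_CUBIC)
cv2.imwrite("pics/m1.png",np.hstack([f(a,440,258),f(b,299,132)]))
p=get_obs()["eef_pos"];print(p,get_obs()["force"])
for n in("top","scene"):
    c=calibration(n);q=c["intrinsics"]@(c["R"]@p+c["t"]);print(n,q[:2]/q[2])
E
```

```text
[ 0.46493905 -0.29808125  0.22412038] [ 0.24191254 -0.76136971 -0.09497118]
top [444.61007229 257.14542728]
scene [298.59193068 121.29823899]
```

View pics/m1.png

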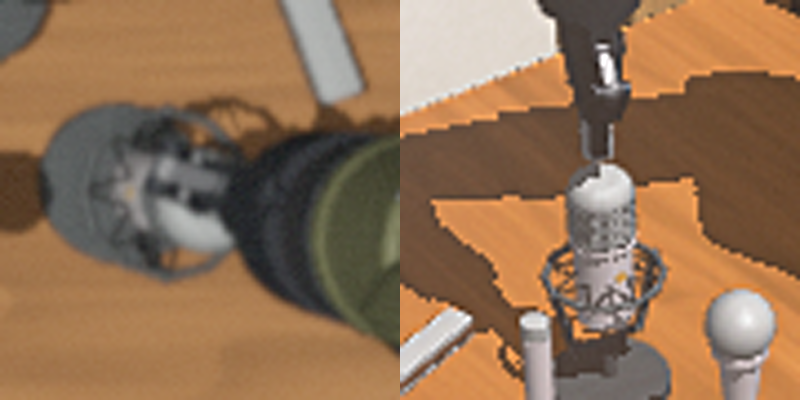

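```bash
python3 - <<'E'
from h import *
np.set_printoptions(precision=4,suppress=True)
for n in("top","scene"):
    im,d=get_image(n);P=cloud(n,d)
    near=np.hypot(P[...,0]-.464,P[...,1]+.298)<.045
    for a,b in((.17,.215),(.219,.235),(.235,.25)):
        m=near&(d>0)&(P[...,2]>a)&(P[...,2]<b);Q=P[m]
        if len(Q): v,u=np.nonzero(m);print(n,a,len(Q),"xyz",Q.min(0),Q.max(0),"px",u.min(),u.max(),v.min(),v.max())
    if n=="top": cv2.imwrite("pics/m2.png",cv2.resize(im[235:285,405:470,::-1],None,fx=11,fy=11,interpolation=cv2.INTER_NEAREST))
E
```

```text
top 0.17 162 xyz [ 0.4362 -0.3127  0.1704] [ 0.4859 -0.2741  0.2084] px 428 447 247 269
top 0.219 1 xyz [ 0.4573 -0.2894  0.2333] [ 0.4573 -0.2894  0.2333] px 442 442 261 261
top 0.235 3 xyz [ 0.4555 -0.2899  0.237 ] [ 0.4577 -0.2882  0.2405] px 442 443 261 262
scene 0.17 217 xyz [ 0.4424 -0.3226  0.17  ] [ 0.4949 -0.2676  0.209 ] px 291 306 124 139
scene 0.219 16 xyz [ 0.4578 -0.31    0.2242] [ 0.4801 -0.2878  0.2344] px 294 301 119 122
scene 0.235 28 xyz [ 0.4579 -0.3076  0.2352] [ 0.4822 -0.2815  0.248 ] px 294 301 115 121
```

View pics/m2.png

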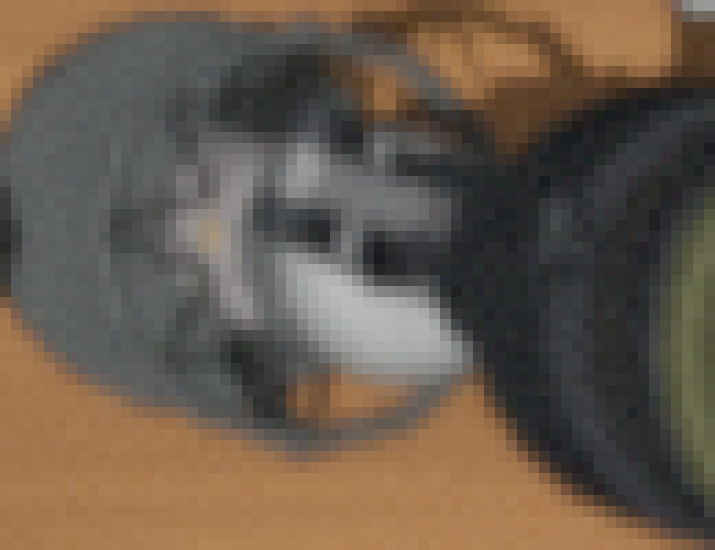

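The dark patches on the mic head are the gripper's shadow. In the scene view's depth the fingertips (about 0.469, -0.299) sit within 4 mm of the head's centre (0.466, -0.295), so I'm descending gently.

Request:
send_rows(
  steps="0 0 0.004 0 1; 0 0 0.004 0 1; 0 0 0.003 0 1; 0 0 0.003 0 1; 0 0 0.002 0 1",
)

```text
time_s: 6.28
eef_pos: [0.4641, -0.2981, 0.2066]
tool_rot: [180.0, -0.0, 158.6]
force: [0.0, 0.4, 0.1]
finger_gap: 0.0001
```

Request:
send_rows(
  steps="0 0 0.002 0 1; 0 0 0.002 0 1; 0 0 0.002 0 1; 0 0 0.001 0 1; 0 0 0.001 0 1",
)

```text
time_s: 6.7
eef_pos: [0.4643, -0.2982, 0.1994]
tool_rot: [-180.0, -0.0, 158.6]
force: [-1.9, 1.7, 2.4]
finger_gap: -0.0002
```

Request:
send_rows(
  steps="0 0 0.001 0 1; 0 0 0.001 0 1; 0 0 0 0 1; 0 0 0 0 1",
)

```text
time_s: 7.03
eef_pos: [0.4643, -0.2982, 0.1974]
tool_rot: [-180.0, -0.0, 158.6]
force: [-3.2, 0.7, 3.6]
finger_gap: 0.0001
```

The dip is about 7.5 mm at 3.6 N, as expected. Withdraw.

Request:
send_rows(
  steps="0 0 -0.003 0 1; 0 0 -0.004 0 1; 0 0 -0.006 0 1; 0 0 -0.012 0 1; 0 0 -0.02 0 1",
)

```text
time_s: 7.45
eef_pos: [0.4637, -0.2976, 0.2414]
tool_rot: [180.0, -0.2, 158.6]
force: [0.9, 0.5, 0.5]
finger_gap: 0.0003
```

Request:
send_rows(
  steps="0 0 -0.03 0 1; 0 0 -0.03 0 1; 0 0 -0.02 0 1; 0 0 0 0 1; 0 0 0 0 1",
)

```text
time_s: 7.87
eef_pos: [0.4654, -0.2987, 0.3238]
tool_rot: [-180.0, 0.2, 158.6]
force: [-0.8, 0.7, -0.8]
finger_gap: 0.0002
```

Request:
send_rows(
  steps="0 0 0 0 1; 0 0 0 0 1; 0 0 0 0 1; 0 0 0 0 1; 0 0 0 0 1",
)

```text
time_s: 8.28
eef_pos: [0.4641, -0.298, 0.3216]
tool_rot: [180.0, -0.1, 158.6]
force: [0.4, 0.5, -1.0]
finger_gap: -0.0004
```

```bash
python3 - <<'E'
from h import *
np.set_printoptions(precision=4,suppress=True)
im,d=get_image("scene");P=cloud("scene",d);P0=cloud("scene",np.load("scene0.npz")["d"])
for nm,Q in(("before",P0),("after",P)):
    for s in(np.s_[124:151,291:307],np.s_[152:170,322:339],np.s_[157:176,281:289]):
        q=Q[s].reshape(-1,3);zt=np.percentile(q[(q[:,2]<.212)&(q[:,2]>.13)][:,2],95);t=q[(q[:,2]>zt-.012)&(q[:,2]<.212)]
        print(nm,zt,(t.max(0)+t.min(0))/2)
print([np.median(P[v-1:v+2,u-1:u+2,2]).round(4) for u,v in((382,228),(391,239),(402,252),(412,265),(423,279))])
o=get_obs();print(o["time_s"],o["eef_pos"],o["force"]);cv2.imwrite("pics/s3.png",im[:,:,::-1])
E
```

```text
before 0.20589574252336626 [ 0.4662 -0.2952  0.202 ]
before 0.17883315816345563 [ 0.4566 -0.1406  0.1748]
before 0.18562657699780621 [ 0.5888 -0.2069  0.1816]
after 0.20538227086858996 [ 0.4671 -0.2941  0.2013]
after 0.17886291220419934 [ 0.458  -0.1404  0.1742]
after 0.1856053024728447 [ 0.5895 -0.2069  0.1806]
[np.float64(0.064), np.float64(0.0623), np.float64(0.0634), np.float64(0.0631), np.float64(0.0619)]
8.3333 [ 0.4642 -0.298   0.3218] [ 0.0507 -0.325   0.0823]
```

View pics/s3.png

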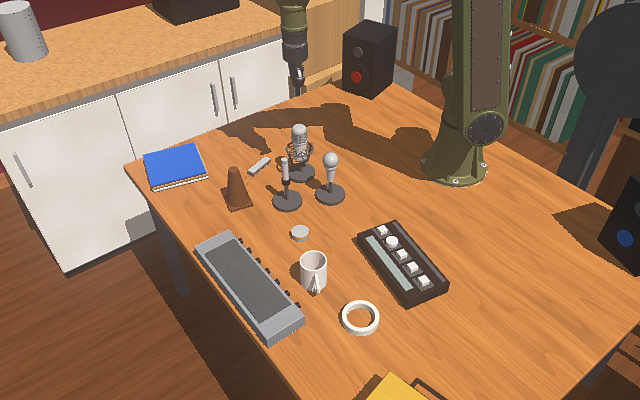

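The studio mic (299,132) is back at its rest height and the arm is clear above it. Everything else stands where it was, so I'm handing in.

```bash
python3 -c "from cell import sign_off;print(sign_off())"
```

```text
the job is handed in; nothing more can be done
None
```

I pressed the round record key right down and let it spring back, then lightly touched the top of the studio microphone. The job is handed in, after about 8.3 s on the robot's clock.

- **Record key:** the fingertips took it down about 6 mm to its stop, with a highest reading of 28 N on the tool. It then came back up. All five keys measured 62–64 mm high at the end, against 63 mm at rest.
- **Studio microphone:** it dipped about 7.5 mm at 3.6 N, well short of its 20 mm stop, and came back to 205 mm.
- **Everything else:** in the last scene view all three microphones measured within about 1.5 mm of where they started. The other objects looked unmoved, which I checked by eye only. The gripper was clear at 0.32 m with no contact force.

The two cameras disagreed by about 6 mm on positions, so I used the average, which was well within the size of both targets. The top camera's view of the fingertips over the microphone was blocked, so that alignment was checked only in the scene view.

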